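# Tip a probe out of its storage tube and put it on its rest

## Robot

A 7-joint arm with a two-finger parallel gripper is mounted at the origin on a cart in front of the work surface, level with it; the furniture and walls round the work are solid. World frame = base frame: x ahead of the robot, y to its left, z up, the work surface at z = 0. Lengths are in m, angles in rad, forces in N, time in s.
With the tool pointing down it reaches from about 0.4 to 0.875 m from the base axis. Payload 19.3 kg.
Tool frame: the origin (TCP) lies on the centre line of the jaws, within the pads' length; the fingertips stand 14 mm ahead of it and the grasp point (between the pads) lies 5 mm behind it; y points along the fingers, x is the direction in which the jaws open and shut, and the axes are right-handed (so a half turn about y gives the same grasp; the last joint's range is limited). The gripper opens to 85 mm and grips with 20 to 120 N. Pads are 22 mm wide; open, the fingers measure 114 mm over their backs; the gripper's body (76 mm by 85 mm) begins 54 mm behind the grasp point. The pads swing forward as they close: fully open they stand 13 mm farther back than shut.
Start: joints at [1.238, 0.521, -0.036, 1.599, 0.021, 1.021, -0.113], TCP at [0.162, -0.604, 0.245] pointing down, gripper open.
Joint ranges: [-2.91, 2.91], [-0.3, 2.13], [-1.5, 1.42], [0.17, 2.43], [-1.26, 4.41], [0.16, 1.93], [-2.52, 2.52]. Speed limits (rad/s): [1.89, 1.89, 2.39, 2.39, 3.01, 3.01, 3.01].

## Interface

Orientations are given as [roll, pitch, yaw] about the fixed x, y, z axes, in that order (R = Rz(yaw) Ry(pitch) Rx(roll)).
In Python, from workcell import monitor, grab_frame, workorder gives the robot as it stands.
- The arm moves only by the tool drive_tool, never from a script. Its argument "steps" is one flat list of numbers, 5 for each row, row after row: the finger opening in mm, from 0 to 85.4, then the shift along the world's x, y, z in mm, then the turn about the world's z in degrees. In form: [fingers, tx, ty, tz, twist, fingers, tx, ty, tz, twist, ...]. A call has exactly 5 rows; each row shifts and turns the commanded pose from where the row before left it; what a row does not reach is not made up. A row lasts 1/12 s, in which the tool goes at most 41.7 mm and 7.16 degrees, less where a joint would pass 70% of its speed; a pose out of reach is approached as far as the arm can. A call is refused whole if a number of a shift passes 41.7 or a number of a turn 7.16, either way. A call with a gripper value outside its range is refused whole. The fingers move at their own pace and stop on an object; "grip_force" is the grip in N (left out, the last holds). Time passes only in rows, so rows that do not move let the fingers close, or fill a call up. It gives the time, the measured TCP pose, the force and the opening at its end, in the units of the state.
- monitor.observe(): the state, without advancing time (a new reading comes with each control period).
- grab_frame(name): name is "side" or "top" or "wrist"; returns a dict with "frame" (480x640x3 uint8, red, green, blue), "vertical_fov" (degrees; the focal length in pixels is half the picture's height over the tangent of half this angle, whatever the lens; pixels are square), "cx", "cy" (the principal point, pixels), "k1" (the pictures are not rectified: a ray, as slopes to the right and down, at radius r is drawn at 1 + k1 r^2 times it, then the intrinsics apply), "xyz" and "orientation" of the camera in the world. Camera axes: x right, y down, z forward; pixel columns grow to the right and rows downward; lengths in m; the calibration is good to about 2 mm. A picture is of the moment at which its call begins. There is no depth.
- workorder.job_done(): hands the job in, once; it reports no verdict.
The state is a dict: "clock": time; "qpos": joint angles; "qd": joint speeds; "joint_efforts": joint torques, N m; "position": TCP position; "tool_rot": TCP orientation; "force": force on the tool from outside, world axes, zero at the start; "moment": the same for the moment, N m; "grip_width": finger opening in m.
Only numpy, scipy, OpenCV 4.12 (cv2) and the standard library are available. Lean on these libraries where they do the work, as an engineer would, in place of code of your own. Each camera call takes 0.05 s, during which the arm holds its last target. There are 200 camera calls.

## Task

Take the storage tube out of its cradle and tip its open end down until the probe inside slides a few centimetres out, without letting it drop out, then lay the tube back in the cradle with the capped end of the probe sticking out of its mouth. Grip that exposed end, draw the probe out of the tube, and lay it level across both notches of the probe rest, about centred. Leave the tube lying in its cradle, and do not push the pot, beaker, dish or bottle about.

Things in the scene. Friction and masses are not known exactly. Their poses are not given: they have to be found in the camera images.
- cradle: White plastic stand fixed to the bench, right of the middle: plate 130 x 60 x 8 mm with two V-notched saddles (90 degree notch, 12 mm thick, tops at 40 mm) 44 mm either side of its middle along x, so 76 mm are free between them. Origin under the plate's middle, on the bench; x along the notches, toward the tube's mouth at the start; z up. Position and yaw vary.
- cradle_seat (a point): Point 46 mm above the cradle's origin: where the middle of the tube's axis is when the tube lies in the saddles.
- tube: Loose plain aluminium tube 176 mm long, outside diameter 34, inside 27 mm; one end closed by a 6 mm bottom with two thin steel beads, the other open. About 0.16 kg. Starts lying level in the cradle. Origin at mid-length on its axis; x along the axis toward the open mouth; it may roll about x. Its bare wall between the saddles is the place to grip it, and leaves 17 mm below the axis free.
- tube_mouth (a point): Centre of the tube's open mouth, on its axis, 88 mm along x from the tube's origin. The probe inside slips only once the tube is tipped by some 17 to 28 degrees (friction differs from run to run); then it runs down fast and falls out, unless its end meets something such as the bench or the tube is levelled in time.
- probe: Loose plastic conductivity probe: a round grey rod 150 mm long, 23 mm diameter, ends rounded like a capsule, with a black ribbed cap 49 mm long at its +x end; about 0.05 kg. Origin at mid-length (centre of mass), x along the axis toward the cap. Starts wholly inside the tube on the bore's lower side (axis 2 mm below the tube's), cap end 9 to 20 mm deep in the mouth.
- probe_cap (a point): Outer end of the probe's black cap, on its axis, 75 mm along x from the probe's origin. With up to 65 mm of the cap end sticking out of the level tube, the probe stays lying in it by itself; the last 25 mm or more of it can be pinched from above.
- probe_rest: White plastic stand fixed to the bench, left of the middle: plate 90 x 50 x 8 mm with two V-notched saddles (90 degree notch, 12 mm thick, tops at 39 mm) 26 mm either side of its middle along x, the notches running along x. Origin under the plate's middle, on the bench; z up. Position and yaw vary. The probe may lie in it either way round, its ends then 43 mm beyond the saddles.
- rest_seat (a point): Point 38 mm above the origin of the probe rest: where the middle of the probe is when it lies centred in both notches.
- electrode_arm: Bystander, fixed: jointed white electrode stand, foot about 150 mm across, post and folded arm up to 340 mm high, reaching to about 130 mm from its origin toward the robot. Origin under its foot. Carry things past it on the robot's side; a balance 90 mm tall with its pan stands there, between the cradle and the probe rest.
- pot: Bystander: sample pot with lid, 68 mm across, 63 mm tall. Origin under its middle.
- beaker: Bystander: glass beaker, 71 mm across, 92 mm tall. Origin under its middle.
- dish: Bystander: closed flat dish, 60 mm across, 13 mm tall. Origin under its middle.
- bottle: Bystander: small white reagent bottle, 58 mm across, 119 mm tall. Origin under its middle.
Things that resemble listed ones, but are neither listed nor needed, are in the scene too. What is shaped like the cradle but black is not meant.

How it is judged:
On the way, in this order (a step that is already met when the one before it is completed fails the run):
1. the probe's capped end has slid at least 20 mm out of the mouth, untouched by the fingers (x of probe in the frame of tube between 0.033 and 0.15 m and contact force between the fingers and probe below 0.1 N), for 0.2 s.
2. with the tube back in its cradle, the fingers grip the probe while at least 30 mm of it are still inside the tube (contact force between the fingers and probe above 1 N and x of probe in the frame of tube below 0.133 m and horizontal distance between tube and cradle_seat below 0.02 m and height (world z) of tube below 0.056 m and angle between the x axis of tube and the x axis of cradle, either way round below 0.12 rad), for 0.1 s.
At the end, for the whole second after the job is handed in: The probe lies at rest in both notches of the probe rest, its middle within 18 mm of the rest's middle and its axis within 0.12 rad of the notches; the tube lies at rest in its cradle, within 20 mm of the middle and 0.12 rad of the saddles' direction (horizontal distance between probe and rest_seat below 0.018 m and height (world z) of probe between 0.03 and 0.046 m and angle between the x axis of probe and the x axis of probe_rest, either way round below 0.12 rad and linear speed of each of probe, tube below 0.02 m/s and horizontal distance between tube and cradle_seat below 0.02 m and height (world z) of tube below 0.056 m and angle between the x axis of tube and the x axis of cradle, either way round below 0.12 rad); the robot touches nothing.
It fails at once if the probe dropped out of the tube onto the bench (height (world z) of probe below 0.016 m and x of probe in the frame of tube above 0.165 m).
It fails at once if a bystander pushed more than 30 mm (distance of any of pot, beaker, dish, bottle from where it was at the start of the episode above 0.03 m).
It also fails if it takes over 58 s, if anything falls off the work surface, if the arm or the gripper's body presses on something with over 40 N, if the wrist force passes 120 N, or if a joint passes its speed limit or range.

## Working session

There is one attempt and no reset: what is moved stays moved. The work goes in short steps, Python scripts to look and compute and a tool call to move; the robot and the scene stay as the last step left them, time stands still between calls to the robot, and variables do not carry over. Pictures are saved under pics/ and viewed, about 8 in all and at most 12, crops included, and the job is handed in when it is done.

Besides the shell and the picture viewer there is one more tool, called after "Emit:" as name(argument=value, ...) on one line, values as JSON. drive_tool: Moves the arm, as the interface text tells. Its arguments: {"type":"object","properties":{"steps":{"type":"array"},"grip_force":{"type":"number"}},"required":["steps"]}

```bash
mkdir -p pics; cat > h.py <<'E'
import numpy as np, cv2
from scipy.spatial.transform import Rotation as R
from workcell import monitor, grab_frame, workorder
def snap(cam,name):
    f=grab_frame(cam); cv2.imwrite(f'pics/{name}.png',f['frame'][:,:,::-1]); 
    np.save(f'pics/{name}.npy',{k:v for k,v in f.items() if k!='frame'},allow_pickle=True); return f
def meta(name): return np.load(f'pics/{name}.npy',allow_pickle=True).item()
def rot(o):
    o=np.array(o,float); return o if o.shape==(3,3) else R.from_euler('xyz',o).as_matrix() if o.size==3 else R.from_quat(o).as_matrix()
def K(m):
    f=240/np.tan(np.radians(m['vertical_fov'])/2); return np.array([[f,0,m['cx']],[0,f,m['cy']],[0,0,1.]]), np.array([m['k1'],0,0,0,0.])
def world(name,px,z):
    m=meta(name); k,d=K(m); s=cv2.undistortPoints(np.array(px,float).reshape(-1,1,2),k,d)[:,0]
    r=np.c_[s,np.ones(len(s))]@rot(m['orientation']).T; c=np.array(m['xyz']); z=np.broadcast_to(z,len(s))
    return c+r*((z-c[2])/r[:,2])[:,None]
def pix(name,P):
    m=meta(name); k,d=K(m); M=rot(m['orientation']); p=(np.atleast_2d(P)-m['xyz'])@M
    return cv2.projectPoints(p,np.zeros(3),np.zeros(3),k,d)[0][:,0]
E
python3 - <<'E'
from h import *
for c in ('top','side'):
    f=snap(c,c+'0'); print(c,{k:v for k,v in f.items() if k!='frame'})
s=monitor.observe(); print(s)
E
```

```text
top {'vertical_fov': 46.20841642868464, 'cx': 315.8961909893954, 'cy': 238.39536781912457, 'k1': -0.05948803248854844, 'xyz': array([ 0.33481495, -0.03521373,  1.57058941]), 'orientation': array([-3.02861223e+00,  5.26175387e-04, -1.56555610e+00])}
side {'vertical_fov': 42.279414967828565, 'cx': 313.0192426225111, 'cy': 243.38097952459358, 'k1': -0.17924205665550938, 'xyz': array([ 0.00514176, -1.39546087,  0.95243341]), 'orientation': array([-2.12323945,  0.01368096, -0.36628348])}
{'clock': 0.1, 'qpos': array([ 1.23781995,  0.52195064, -0.03634072,  1.59994761,  0.02120636,
        1.02109931, -0.11279406]), 'qd': array([ 1.30420693e-03, -2.55066941e-03, -6.26587280e-05, -7.72082884e-04,
        1.04965760e-03,  5.84284638e-04,  7.29151312e-04]), 'joint_efforts': array([ 5.01204675e-03, -9.28480840e+01,  1.98430829e+00, -3.70530975e+01,
        1.81387388e-02,  5.34345978e-03,  1.42270474e-04]), 'position': array([ 0.16225084, -0.60327443,  0.24478669]), 'tool_rot': array([-1.57086643e+00,  1.01730412e-03, -1.30801024e+00]), 'force': array([ 0.47602941, -0.43173456,  0.50880126]), 'moment': array([-0.00745751,  0.059193  ,  0.0012732 ]), 'grip_width': 0.08555684365595685}
```

View pics/top0.png

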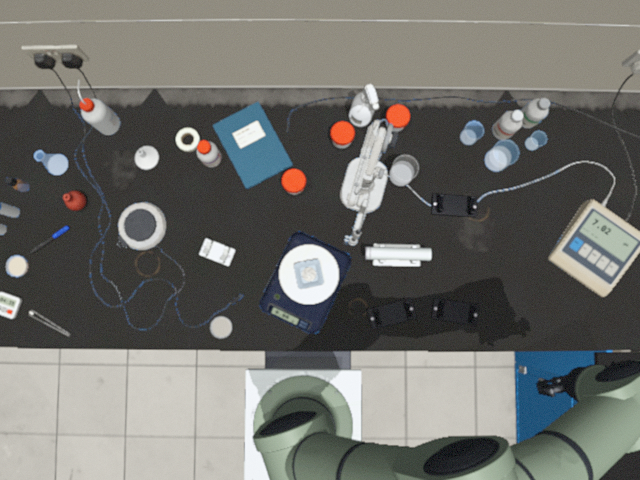

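View pics/side0.png

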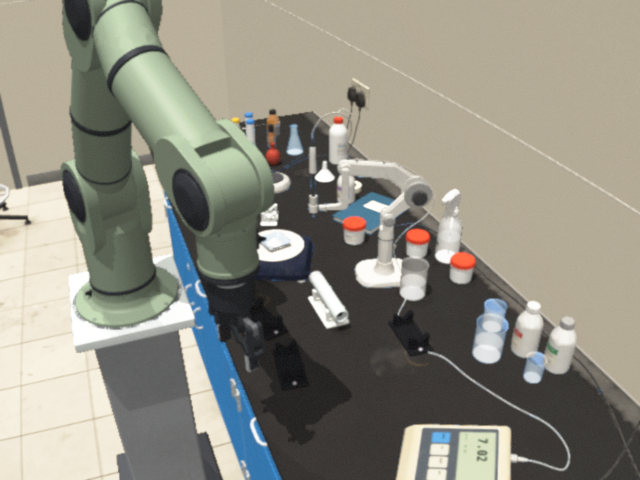

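```bash
python3 - <<'E'
import cv2,numpy as np
a=cv2.imread('pics/top0.png')
z=lambda u,v,w,h,s:cv2.resize(a[v:v+h,u:u+w],None,fx=s,fy=s,interpolation=cv2.INTER_CUBIC)
A=z(355,232,90,42,7); B=z(190,228,57,46,6)
o=np.zeros((A.shape[0]+B.shape[0],max(A.shape[1],B.shape[1]),3),np.uint8); o[:A.shape[0],:A.shape[1]]=A; o[A.shape[0]:,:B.shape[1]]=B
print(o.shape,A.shape); cv2.imwrite('pics/c0.png',o)
E
```

```text
(570, 630, 3) (294, 630, 3)
```

View pics/c0.png

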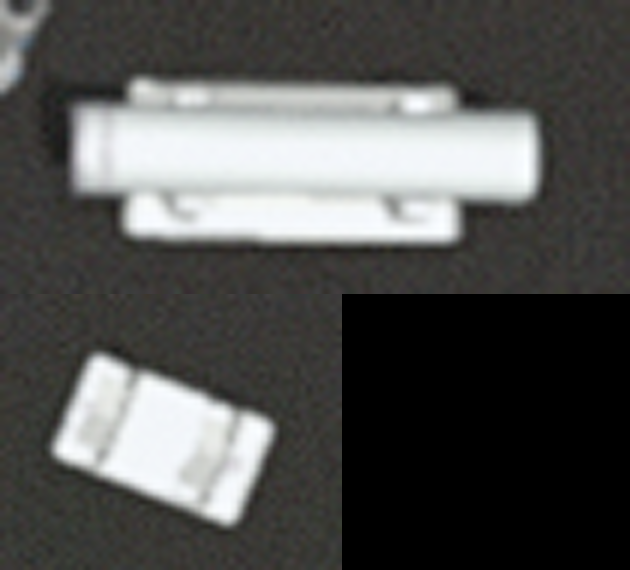

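```bash
python3 - <<'E'
from h import *
c=lambda u,v,u0,v0,s:((u+.5)/s-.5+u0,(v+.5)/s-.5+v0)
T=world('top0',[c(72,148,355,232,7),c(540,157,355,232,7)],.046)
print('tube',T,np.linalg.norm(T[1]-T[0]),T.mean(0),'yaw',np.degrees(np.arctan2(*(T[1]-T[0])[1::-1])))
P=world('top0',[c(u,v-294,190,228,6) for u,v in((92,352),(277,420),(236,528),(50,457))],.008)
print('rest',P,P.mean(0),np.linalg.norm(np.diff(P,axis=0),axis=1))
d=P[1]-P[0]+P[2]-P[3]; print('yaw',np.degrees(np.arctan2(d[1],d[0])))
C=world('top0',[c(u,v,355,232,7) for u,v in((130,78),(458,86),(460,243),(123,238))],.008);print('cradle plate',C,C.mean(0))
print(rot([-1.57086643e+00,  1.01730412e-03, -1.30801024e+00]).round(2))
E
```

```text
tube [[ 0.46927498 -0.16692377  0.046     ]
 [ 0.46662409 -0.34940488  0.046     ]] 0.1825003577775124 [ 0.46794954 -0.25816433  0.046     ] yaw -90.83227198668664
rest [[0.51372472 0.27761879 0.008     ]
 [0.48230437 0.19026337 0.008     ]
 [0.43186549 0.20829427 0.008     ]
 [0.46440916 0.29593402 0.008     ]] [0.47307594 0.24302761 0.008     ] [0.09283431 0.05356487 0.09348699]
yaw -110.07830662829754
cradle plate [[ 0.50078703 -0.19350689  0.008     ]
 [ 0.49823507 -0.32480685  0.008     ]
 [ 0.43542094 -0.32466329  0.008     ]
 [ 0.43682474 -0.19034423  0.008     ]] [ 0.46781695 -0.25833032  0.008     ]
[[ 0.26 -0.    0.97]
 [-0.97  0.    0.26]
 [-0.   -1.   -0.  ]]
```

Emit:
drive_tool(steps=[85, 25.4, 22.8, 0, 6.2, 85, 25.4, 22.8, 0, 6.2, 85, 25.4, 22.8, 0, 6.2, 85, 25.4, 22.8, 0, 6.2, 85, 25.4, 22.8, 0, 6.2], grip_force=30)

```text
clock: 0.52
position: [0.2902, -0.4882, 0.2451]
tool_rot: [-1.571, 0.0, -0.762]
force: [0.8, -0.7, -0.0]
grip_width: 0.0851
```

Emit:
drive_tool(steps=[85, 25.4, 22.8, 0, 6.2, 85, 25.4, 22.8, 0, 6.2, 85, 25.4, 22.8, 0, 6.2, 85, 25.4, 22.8, 0, 6.2, 85, 25.4, 22.8, 0, 6.2])

```text
clock: 0.93
position: [0.4172, -0.3742, 0.2452]
tool_rot: [-1.571, 0.0, -0.221]
force: [0.6, -1.2, 0.1]
grip_width: 0.0846
```

Emit:
drive_tool(steps=[85, 25.4, 22.8, 0, 6.2, 85, 25.4, 22.8, 0, 6.0, 85, 0, 0, 0, 0, 85, 0, 0, 0, 0, 85, 0, 0, 0, 0])

```text
clock: 1.35
position: [0.4667, -0.3302, 0.245]
tool_rot: [-1.571, 0.001, -0.014]
force: [-0.7, -1.2, 0.4]
grip_width: 0.0851
```

```bash
python3 - <<'E'
from h import *
f=snap('wrist','w0'); s=monitor.observe(); print(s['clock'],s['position'],s['tool_rot'],s['qpos'])
print(f['xyz'],f['orientation'],f['vertical_fov'])
E
```

```text
1.4 [ 0.46632844 -0.33069242  0.24504276] [-1.57093429e+00  8.14070448e-04 -1.49742211e-02] [ 0.82073348  0.46390839 -0.42605561  1.72796056  0.22237252  0.99824222
  0.2981624 ]
[ 0.46819961 -0.24941642  0.37379048] [ 2.81892652e+00 -3.71302740e-04 -1.53464987e-02] 71.48828721426922
```

View pics/w0.png

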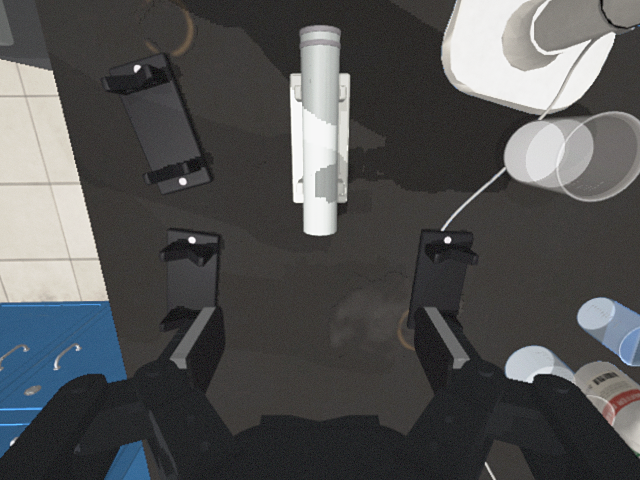

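```bash
python3 - <<'E'
from h import *
print(world('w0',[(320,234)],.046),'mouth'); print(world('w0',[(321,47)],.06),'bead top inner')
print(world('w0',[(291,73),(350,73),(347,203),(293,203)],.008),'cradle plate')
print(world('w0',[(167,229),(219,232),(217,310),(421,229),(474,233),(408,325)],.008),'black plates')
E
```

```text
[[ 0.46754246 -0.34910449  0.046     ]] mouth
[[ 0.47075878 -0.18347483  0.06      ]] bead top inner
[[ 0.44132104 -0.19452087  0.008     ]
 [ 0.49944916 -0.19541217  0.008     ]
 [ 0.49800477 -0.3251254   0.008     ]
 [ 0.43798388 -0.32419924  0.008     ]] cradle plate
[[ 0.29354877 -0.35205742  0.008     ]
 [ 0.35212349 -0.35650231  0.008     ]
 [ 0.33858477 -0.45696004  0.008     ]
 [ 0.58260945 -0.35650121  0.008     ]
 [ 0.64336399 -0.36221578  0.008     ]
 [ 0.57640534 -0.48199113  0.008     ]] black plates
```

Emit:
drive_tool(steps=[85, 1, -1, -40, 0, 85, 0, -1, -41, 0, 85, 0, -0.5, -41, 0, 85, 0, 0, -41, 0, 85, 0, 0, -30, 0])

```text
clock: 1.82
position: [0.4661, -0.333, 0.0493]
tool_rot: [-1.57, 0.002, -0.015]
force: [0.3, -0.5, -0.1]
grip_width: 0.0848
```

Emit:
drive_tool(steps=[85, 0, 0, -11, 0, 60, 0, 0, 0, 0, 45, 0, 0, 0, 0, 30, 0, 0, 0, 0, 30, 0, 0, 0, 0])

```text
clock: 2.23
position: [0.4689, -0.3333, 0.0433]
tool_rot: [-1.573, -0.002, -0.014]
force: [0.2, -0.1, 0.7]
grip_width: 0.0386
```

Emit:
drive_tool(steps=[30, 0, 0, 0, 0, 30, 0, 0, 0, 0, 30, 0, 0, 0, 0, 30, 0, 0, 0, 0, 30, 0, 0, 0, 0])

```text
clock: 2.65
position: [0.4676, -0.3335, 0.0429]
tool_rot: [-1.573, 0.0, -0.014]
force: [-7.2, -1.0, 9.0]
grip_width: 0.0334
```

Emit:
drive_tool(steps=[30, 0, 0, -6, 0, 30, 0, 0, -6.5, 0, 30, 0, 0, 0, 0, 30, 0, 0, 0, 0, 30, 0, 0, 0, 0])

```text
clock: 3.07
position: [0.4674, -0.3346, 0.0304]
tool_rot: [-1.574, 0.0, -0.015]
force: [-6.6, -7.4, 5.9]
grip_width: 0.0336
```

```bash
python3 - <<'E'
from h import *
f=snap('side','s1'); g=snap('wrist','w1'); s=monitor.observe(); print(s['clock'],s['position'],s['force'])
a=cv2.resize(f['frame'][240:360,270:390],None,fx=4,fy=4,interpolation=3); b=cv2.resize(g['frame'],(400,300))
o=np.zeros((480,900,3),np.uint8); o[:480,:480]=a; o[:300,480:880]=b; cv2.imwrite('pics/m1.png',cv2.resize(o[:,:,::-1],(800,427)))
E
```

```text
3.1667 [ 0.46737111 -0.3345211   0.03036005] [-7.66210558 -7.48296434  5.46440394]
```

View pics/m1.png

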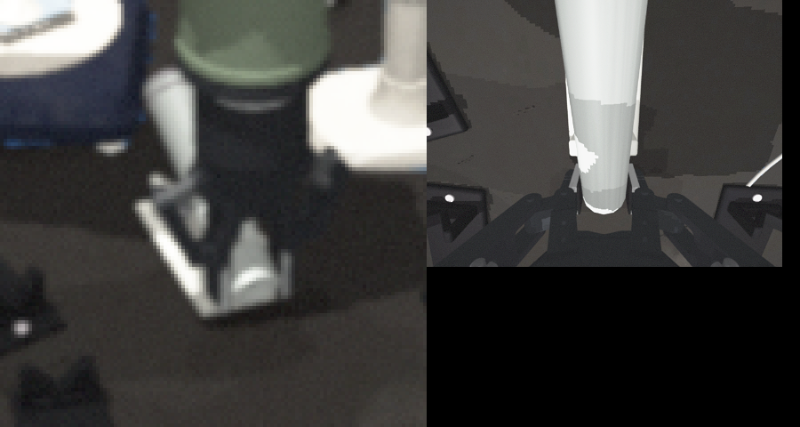

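```bash
python3 - <<'E'
from h import *
for t in (15,20,25,30,35,40):
    r=np.radians(t); print(t,pix('s1',[[.469,-.334+.161*np.cos(r),.0355+.161*np.sin(r)],[.468,-.334-.015*np.cos(r),.0355-.015*np.sin(r)]]).round(1).tolist())
a=cv2.imread('pics/s1.png')[295:335,310:360]; b=cv2.imread('pics/side0.png')[300:340,310:360]; w=cv2.imread('pics/w1.png')[280:400,260:410]
o=np.hstack([cv2.resize(np.vstack([a,b]),(375,600),interpolation=3),cv2.resize(w,(425,340),interpolation=3) if 0 else cv2.copyMakeBorder(cv2.resize(w,(425,340),interpolation=3),0,260,0,0,0)])
cv2.imwrite('pics/m2.png',o)
E
```

```text
15 [[316.7, 267.8], [342.7, 321.2]]
20 [[317.2, 264.2], [342.6, 321.5]]
25 [[317.9, 261.0], [342.5, 321.8]]
30 [[318.9, 258.1], [342.4, 322.0]]
35 [[319.9, 255.6], [342.3, 322.2]]
40 [[321.2, 253.5], [342.1, 322.4]]
```

View pics/m2.png

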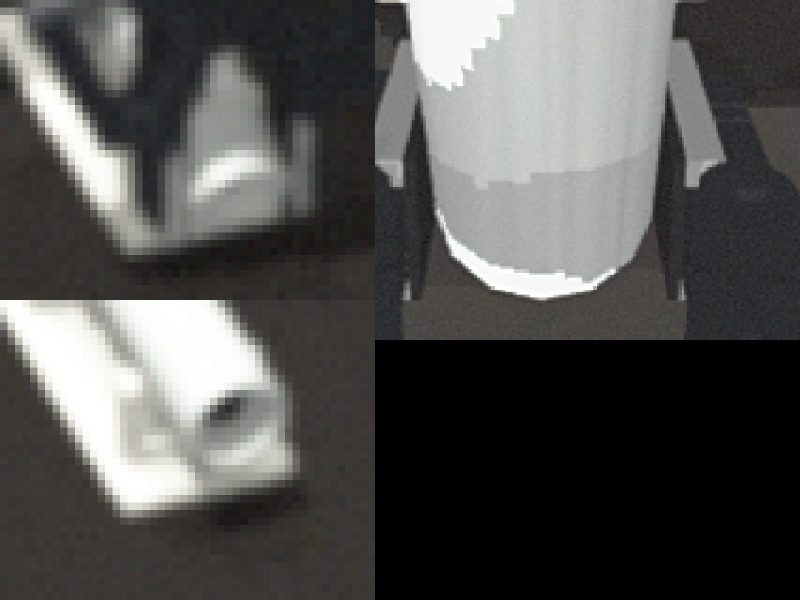

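Emit:
drive_tool(steps=[30, 0, 0, -5, 0, 30, 0, 0, 0, 0, 30, 0, 0, 0, 0, 30, 0, 0, 0, 0, 30, 0, 0, 0, 0])

```text
clock: 3.58
position: [0.4674, -0.3346, 0.0255]
tool_rot: [-1.574, 0.0, -0.015]
force: [-8.0, -7.6, 7.3]
grip_width: 0.0335
```

```bash
python3 - <<'E'
from h import *
f=snap('side','s2'); g=snap('wrist','w2'); s=monitor.observe(); print(s['clock'],s['position'],s['force'])
a=cv2.resize(f['frame'][250:350,290:390],(500,500),interpolation=3); b=cv2.resize(g['frame'][260:460,230:430],(300,300),interpolation=3)
o=np.zeros((500,800,3),np.uint8); o[:,:500]=a; o[:300,500:]=b; cv2.imwrite('pics/m3.png',o[:,:,::-1])
E
```

```text
3.6833 [ 0.46746522 -0.33456788  0.02555551] [-8.16585048 -6.3777921   9.29368656]
```

View pics/m3.png

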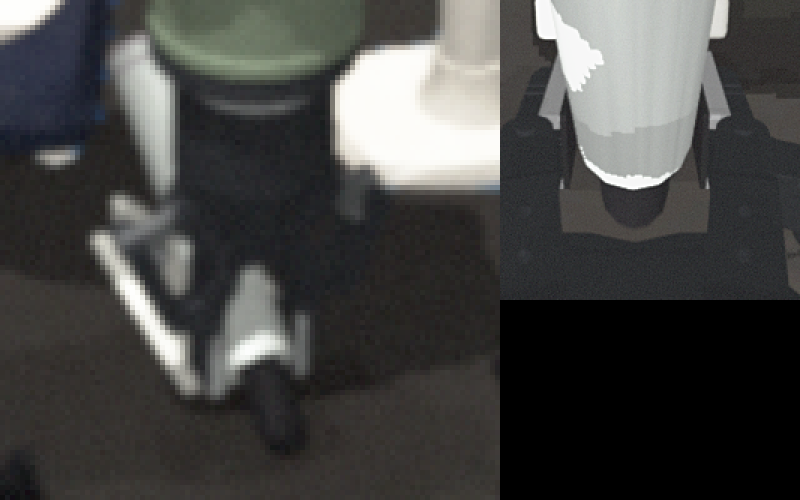

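Emit:
drive_tool(steps=[30, 0, 0, 7, 0, 30, 0, 0, 6, 0, 30, 0, 0, 4.5, 0, 30, 0, 0, 0, 0, 30, 0, 0, 0, 0])

```text
clock: 4.1
position: [0.4685, -0.3325, 0.0419]
tool_rot: [-1.571, -0.001, -0.013]
force: [-0.6, -0.5, -2.1]
grip_width: 0.0332
```

```bash
python3 - <<'E'
from h import *
print('tip when tipped',world('s2',[(346,337)],.0115))
f=snap('side','s3'); g=snap('wrist','w3'); s=monitor.observe(); print(s['clock'],s['position'],s['force'])
a=cv2.resize(f['frame'][250:350,290:390],(500,500),interpolation=3); b=cv2.resize(g['frame'][260:460,230:430],(300,300),interpolation=3)
o=np.zeros((500,800,3),np.uint8); o[:,:500]=a; o[:300,500:]=b; cv2.imwrite('pics/m4.png',o[:,:,::-1])
E
```

```text
tip when tipped [[ 0.462186   -0.38236069  0.0115    ]]
4.2 [ 0.46812831 -0.3323732   0.04124677] [-0.73200176  0.12607435 -2.03072798]
```

View pics/m4.png

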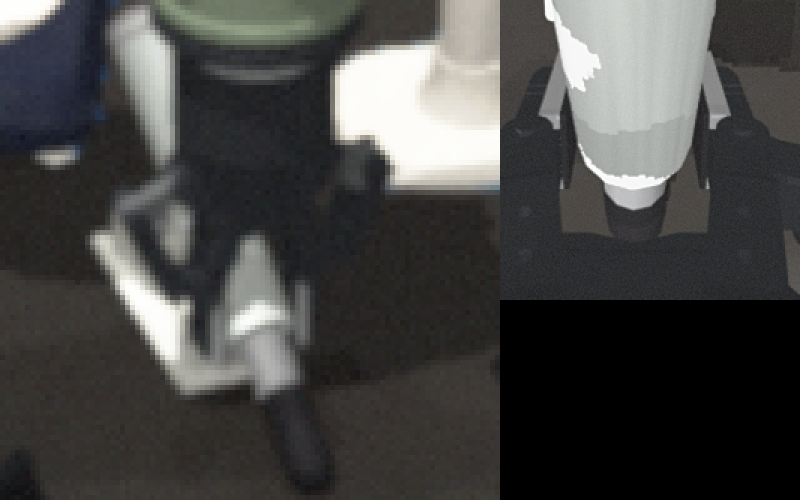

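Emit:
drive_tool(steps=[30, 0, 8, 0, 0, 30, 0, -4, -3, 0, 30, 0, -4, -3, 0, 30, 0, 0, -3, 0, 30, 0, 0, -2, 0])

```text
clock: 4.62
position: [0.468, -0.333, 0.0298]
tool_rot: [-1.571, 0.0, -0.014]
force: [-3.6, -1.7, 16.7]
grip_width: 0.0334
```

Emit:
drive_tool(steps=[30, 0, 0, -2, 0, 30, 0, 0, -2, 0, 30, 0, 0, -1, 0, 30, 0, 0, 0, 0, 30, 0, 0, 0, 0])

```text
clock: 5.03
position: [0.4679, -0.3331, 0.0269]
tool_rot: [-1.572, 0.0, -0.013]
force: [-12.9, 4.3, 40.5]
grip_width: 0.0333
```

```bash
python3 - <<'E'
from h import *
f=snap('side','s4'); g=snap('wrist','w4'); s=monitor.observe(); print(s['clock'],s['position'],s['force'])
a=cv2.resize(f['frame'][250:350,290:390],(500,500),interpolation=3); b=cv2.resize(g['frame'][260:460,230:430],(300,300),interpolation=3)
o=np.zeros((500,800,3),np.uint8); o[:,:500]=a; o[:300,500:]=b; cv2.imwrite('pics/m5.png',o[:,:,::-1])
E
```

```text
5.1333 [ 0.4678875  -0.33312997  0.02691218] [-12.23864089   4.35054071  41.91211251]
```

View pics/m5.png

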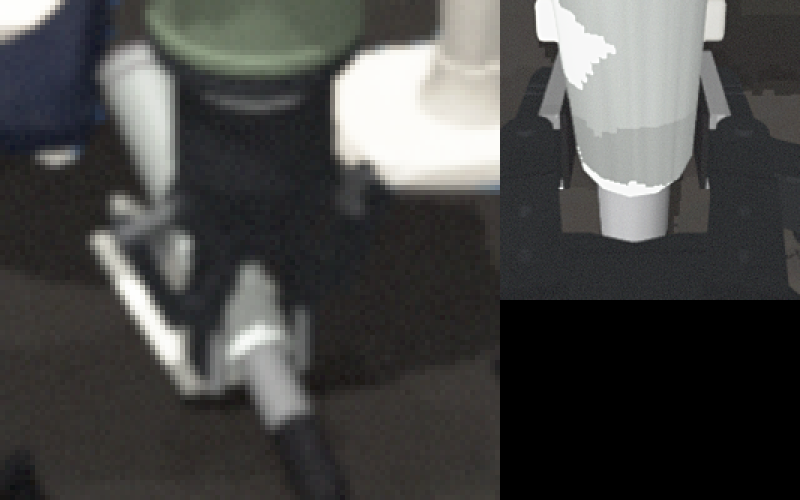

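Emit:
drive_tool(steps=[85, 0, 0, 1, 0, 85, 0, 0, 0, 0, 85, 0, 0, 0, 0, 85, 0, 0, 0, 0, 85, 0, 0, 0, 0])

```text
clock: 5.55
position: [0.468, -0.3324, 0.026]
tool_rot: [-1.57, 0.0, -0.013]
force: [-0.4, -0.2, 0.3]
grip_width: 0.0851
```

Emit:
drive_tool(steps=[85, 0, 0, 20, 0, 85, 0, 0, 40, 0, 85, 0, 0, 40, 0, 85, 0, 0, 40, 0, 85, 0, 0, 40, 0])

```text
clock: 5.97
position: [0.4678, -0.3321, 0.208]
tool_rot: [-1.57, 0.0, -0.013]
force: [0.4, -1.2, 0.4]
grip_width: 0.0848
```

Emit:
drive_tool(steps=[85, 0, -25, 0, 0, 85, 0, -25, 0, 0, 85, 0, -25, 0, 0, 85, 0, 0, 0, 0, 85, 0, 0, 0, 0])

```text
clock: 6.38
position: [0.4676, -0.4085, 0.2057]
tool_rot: [-1.57, 0.0, -0.015]
force: [0.3, 0.5, 0.4]
grip_width: 0.085
```

```bash
python3 - <<'E'
from h import *
f=snap('side','s5'); g=snap('wrist','w5'); s=monitor.observe(); print(s['clock'],s['position'],s['force'])
a=cv2.resize(f['frame'][250:350,290:390],(400,400),interpolation=3); b=cv2.resize(g['frame'][0:400,220:420],(300,600),interpolation=3)
o=np.zeros((600,700,3),np.uint8); o[:400,:400]=a; o[:,400:]=b; cv2.imwrite('pics/m6.png',o[:,:,::-1])
E
```

```text
6.4833 [ 0.468197   -0.40671105  0.20596224] [-0.20602465  1.62351989 -0.57262966]
```

View pics/m6.png

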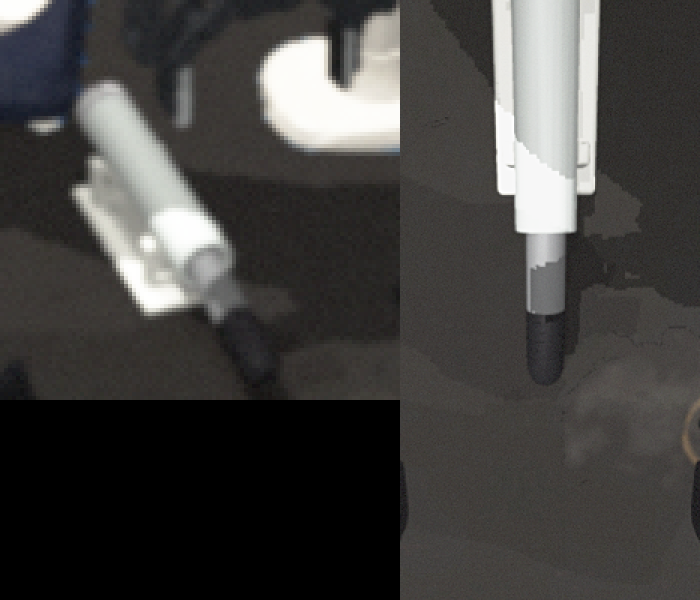

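```bash
python3 - <<'E'
from h import *
print('mouth',world('w5',[(316.7,154.7)],.046)); 
for z in (.03,.036,.042): print(z,world('w5',[(316.7,209.3),(316.7,256)],z)[:,:2].round(4).tolist(), world('s5',[(355.5,345)],z).round(4))
print('closed end',world('s5',[(315.5,274)],.055), pix('s5',[[.4685,-.172,.046],[.4675,-.348,.046]]), world('top0',[(355.3+.0,253)],.046))
E
```

```text
mouth [[ 0.46721781 -0.34468882  0.046     ]]
0.03 [[0.4662, -0.3949], [0.4654, -0.4414]] [[ 0.4619 -0.4358  0.03  ]]
0.036 [[0.4663, -0.3935], [0.4655, -0.4391]] [[ 0.4589 -0.442   0.036 ]]
0.042 [[0.4664, -0.3922], [0.4656, -0.4368]] [[ 0.456  -0.4482  0.042 ]]
closed end [[ 0.46763266 -0.17317757  0.055     ]] [[315.69009178 276.58318936]
 [342.47011279 316.33079169]] [[ 0.46836601 -0.14090266  0.046     ]]
```

Emit:
drive_tool(steps=[85, -1, 20, 0, 0, 85, 0, 19, -20, 0, 85, 0, 0, -40, 0, 85, 0, 0, -40, 0, 85, 0, 0, -40, 0])

```text
clock: 6.9
position: [0.4676, -0.3673, 0.0655]
tool_rot: [-1.571, -0.001, -0.011]
force: [0.7, -0.6, -0.1]
grip_width: 0.085
```

Emit:
drive_tool(steps=[85, 0, 0, -29, 0, 85, 0, 0, 0, 0, 60, 0, 0, 0, 0, 40, 0, 0, 0, 0, 15, 0, 0, 0, 0], grip_force=40)

```text
clock: 7.32
position: [0.4682, -0.369, 0.0396]
tool_rot: [-1.572, -0.003, -0.013]
force: [-0.1, -0.9, 0.6]
grip_width: 0.0514
```

Emit:
drive_tool(steps=[15, 0, 0, 0, 0, 15, 0, 0, 0, 0, 15, 0, 0, 0, 0, 15, 0, 0, 0, 0, 15, 0, 0, 0, 0])

```text
clock: 7.73
position: [0.4673, -0.3688, 0.0377]
tool_rot: [-1.571, -0.001, -0.013]
force: [-0.2, -2.0, 2.2]
grip_width: 0.0215
```

Emit:
drive_tool(steps=[15, 0, 0, 0, 0, 15, 0, 0, 0, 0, 15, 0, -5, 0, 0, 15, 0, -10, 0, 0, 15, 0, -10, 0, 0])

```text
clock: 8.15
position: [0.4671, -0.3943, 0.0372]
tool_rot: [-1.571, 0.0, -0.013]
force: [-0.6, 0.2, -0.7]
grip_width: 0.0217
```

Emit:
drive_tool(steps=[15, 0, -12, 0, 0, 15, 0, -12, 0, 0, 15, 0, -12, 0, 0, 15, 0, -12, 0, 0, 15, 0, -12, 0, 0])

```text
clock: 8.57
position: [0.4669, -0.455, 0.0372]
tool_rot: [-1.571, 0.0, -0.014]
force: [-0.3, 0.2, -0.6]
grip_width: 0.0218
```

Emit:
drive_tool(steps=[15, 0, 0, 20, 0, 15, 0, 0, 30, 0, 15, 0, 0, 30, 0, 15, 0, 0, 30, 0, 15, 0, 0, 30, 0])

```text
clock: 8.98
position: [0.4669, -0.454, 0.1788]
tool_rot: [-1.571, 0.0, -0.013]
force: [0.7, -0.2, -1.2]
grip_width: 0.0218
```

```bash
python3 - <<'E'
from h import *
f=snap('side','s6'); g=snap('wrist','w6'); t=snap('top','t6'); s=monitor.observe(); print(s['clock'],s['position'],s['grip_width'],s['qpos'].round(2))
a=cv2.resize(f['frame'][220:400,270:450],(400,400),interpolation=3); b=cv2.resize(g['frame'],(400,300),interpolation=3); c=cv2.resize(t['frame'][220:320,345:495],(400,267),interpolation=3)
o=np.zeros((570,800,3),np.uint8); o[:400,:400]=a; o[:300,400:]=b; o[300:567,400:]=c; cv2.imwrite('pics/m7.png',o[:,:,::-1])
E
```

```text
9.1333 [ 0.46783309 -0.45482132  0.17966718] 0.021645035677576557 [ 0.94  0.66 -0.4   1.57  0.29  0.97  0.43]
```

View pics/m7.png

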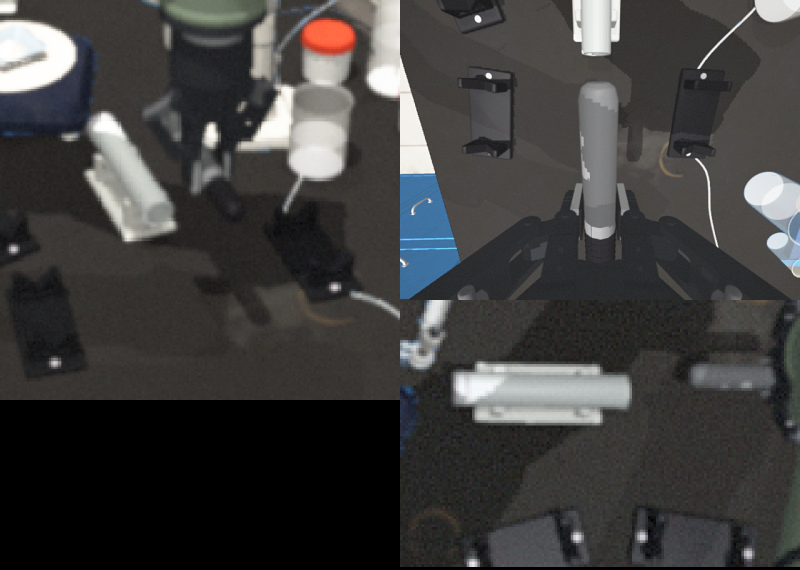

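```bash
python3 - <<'E'
from h import *
for z in (.175,.18,.185,.19,.195): print(z,world('w6',[(316.8,131)],z)[0].round(4),world('t6',[(453.7,248.9)],z)[0].round(4))
c=world('w6',[(317.6,376),],.185); print('cap seam',c)
E
```

```text
0.175 [ 0.4695 -0.3744  0.175 ] [ 0.4685 -0.3783  0.175 ]
0.18 [ 0.4695 -0.3744  0.18  ] [ 0.468  -0.3771  0.18  ]
0.185 [ 0.4695 -0.3744  0.185 ] [ 0.4676 -0.3759  0.185 ]
0.19 [ 0.4695 -0.3744  0.19  ] [ 0.4671 -0.3746  0.19  ]
0.195 [ 0.4695 -0.3744  0.195 ] [ 0.4666 -0.3734  0.195 ]
cap seam [[ 0.46797118 -0.48331764  0.185     ]]
```

```bash
python3 - <<'E'
from h import *
for z in (.05,.1,.15,.2,.25,.3): print(z,world('top0',[(351,243)],z)[0].round(3),world('side0',[(314,206)],z)[0].round(3))
E
```

```text
0.05 [ 0.495 -0.129  0.05 ] [0.599 0.179 0.05 ]
0.1 [ 0.49  -0.126  0.1  ] [0.566 0.092 0.1  ]
0.15 [ 0.485 -0.123  0.15 ] [0.533 0.005 0.15 ]
0.2 [ 0.479 -0.12   0.2  ] [ 0.5   -0.083  0.2  ]
0.25 [ 0.474 -0.117  0.25 ] [ 0.467 -0.17   0.25 ]
0.3 [ 0.469 -0.114  0.3  ] [ 0.435 -0.257  0.3  ]
```

Emit:
drive_tool(steps=[15, -8.2, 25.5, 0, 0, 15, -8.2, 25.5, 0, 0, 15, -8.2, 25.5, 0, 0, 15, -8.2, 25.5, 0, 0, 15, -8.2, 25.5, 0, 0])

```text
clock: 9.55
position: [0.4252, -0.3249, 0.1763]
tool_rot: [-1.57, 0.001, -0.013]
force: [0.9, -0.0, -0.5]
grip_width: 0.0217
```

Emit:
drive_tool(steps=[15, -8.2, 25.5, 0, 0, 15, -8.2, 25.5, 0, 0, 15, -8.2, 25.5, 0, 0, 15, -8.2, 25.5, 0, 0, 15, -8.2, 25.5, 0, 0])

```text
clock: 9.97
position: [0.3843, -0.1975, 0.1766]
tool_rot: [-1.57, 0.001, -0.013]
force: [0.5, 0.7, -0.2]
grip_width: 0.0215
```

Emit:
drive_tool(steps=[15, 0, 20, 0, 0, 15, 0, 20, 0, 0, 15, 0, 20, 0, 0, 15, 0, 20, 0, 0, 15, 0, 20, 0, 0])

```text
clock: 10.38
position: [0.3849, -0.0977, 0.1767]
tool_rot: [-1.57, 0.001, -0.013]
force: [0.3, -0.4, -0.5]
grip_width: 0.0216
```

Emit:
drive_tool(steps=[15, 5, 20, 0, 0, 15, 5, 20, 0, 0, 15, 5, 20, 0, 0, 15, 5, 20, 0, 0, 15, 5, 20, 0, 0])

```text
clock: 10.8
position: [0.4102, 0.0023, 0.1767]
tool_rot: [-1.57, 0.001, -0.013]
force: [0.5, -0.6, -1.2]
grip_width: 0.0216
```

Emit:
drive_tool(steps=[15, 6.2, 23.9, 0, -1.93, 15, 6.2, 23.9, 0, -1.93, 15, 6.2, 23.9, 0, -1.93, 15, 6.2, 23.9, 0, -1.93, 15, 6.2, 23.9, 0, -1.93])

```text
clock: 11.22
position: [0.4412, 0.122, 0.1766]
tool_rot: [-1.571, 0.001, -0.183]
force: [0.5, 0.1, -1.0]
grip_width: 0.0218
```

Emit:
drive_tool(steps=[15, 6.2, 23.9, 0, -1.93, 15, 6.2, 23.9, 0, -1.93, 15, 6.2, 23.9, 0, -1.93, 15, 6.2, 23.9, 0, -1.93, 15, 0, 0, 0, -1.93])

```text
clock: 11.63
position: [0.4663, 0.2211, 0.1765]
tool_rot: [-1.569, 0.002, -0.348]
force: [-0.9, 0.0, -0.8]
grip_width: 0.0217
```

```bash
python3 - <<'E'
from h import *
g=cv2.cvtColor(cv2.imread('pics/top0.png'),cv2.COLOR_BGR2GRAY); m=np.zeros_like(g); m[228:274,190:247]=(g[228:274,190:247]>130)
c=max(cv2.findContours(m,cv2.RETR_EXTERNAL,cv2.CHAIN_APPROX_NONE)[0],key=cv2.contourArea); r=cv2.minAreaRect(c); P=world('top0',cv2.boxPoints(r),.008)
print(P,P.mean(0),np.linalg.norm(np.diff(P,axis=0),axis=1)); e=np.diff(P,axis=0); print(np.degrees(np.arctan2(e[:,1],e[:,0])))
snap('wrist','w7'); s=monitor.observe(); print(s['position'],s['tool_rot'])
E
```

```text
[[0.4653535  0.29562964 0.008     ]
 [0.51491877 0.27722271 0.008     ]
 [0.48084556 0.19020853 0.008     ]
 [0.43156594 0.20882538 0.008     ]] [0.47317094 0.24297157 0.008     ] [0.05287278 0.09344759 0.05267892]
[ -20.37335759 -111.38442458  159.30443988]
[0.46585031 0.21881506 0.17632421] [-1.57049387  0.00163633 -0.35120998]
```

View pics/w7.png

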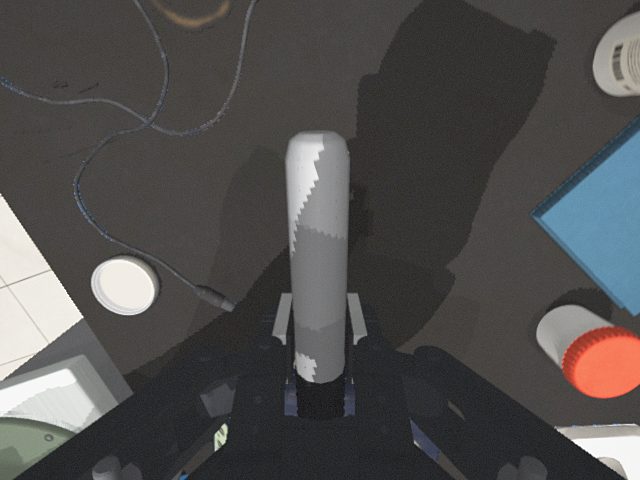

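```bash
python3 - <<'E'
from h import *
print(pix('w7',[[.465,.296,.008],[.515,.277,.008],[.481,.190,.008],[.432,.209,.008],[.473,.243,.008]]).round())
print(world('w7',[(125,285)],.013),world('top0',[(221,327)],.013)); print(meta('w7')['xyz'],meta('w7')['orientation'])
print(world('w7',[(317,131),(320,380)],.181))
snap('top','t7'); a=cv2.imread('pics/t7.png'); print(cv2.cvtColor(a,cv2.COLOR_BGR2GRAY)[236:270:4,195:245:5])
E
```

```text
[[287. 146.]
 [350. 147.]
 [345. 249.]
 [289. 248.]
 [317. 200.]]
[[0.2713935  0.22963704 0.013     ]] [[0.26528138 0.2258729  0.013     ]]
[0.49440677 0.29680663 0.30552483] [ 2.82131152e+00  2.14412720e-04 -3.48993254e-01]
[[0.49378761 0.29752873 0.181     ]
 [0.45816811 0.19632573 0.181     ]]
[[124 123 115 109 103  90  76  40  33  44]
 [126 124 123 117 108 100  87  74  40  41]
 [129 131 127 122 115 103 100  87  60  20]
 [135 129 128 123 118 119 105  93  82  47]
 [133 132 128 128 122 119 111 103  93  76]
 [133 133 129 128 126 122 120 111 106  87]
 [133 137 135 126 128 125 118 118 107 100]
 [133 133 135 131 134 130 127 118  65  34]
 [133 133 135 137 132 132 102  45  65 114]]
```

Emit:
drive_tool(steps=[15, 2.5, 9, 0, 0, 15, 2.5, 9, 0, 0, 15, 0, 0, 0, 0, 15, 0, 0, -25, 0, 15, 0, 0, -30, 0])

```text
clock: 12.15
position: [0.4722, 0.2351, 0.1231]
tool_rot: [-1.568, -0.003, -0.35]
force: [0.5, 0.1, -2.1]
grip_width: 0.022
```

Emit:
drive_tool(steps=[15, 0, 0, -30, 0, 15, 0, 0, -25, 0, 15, 0, 0, -15, 0, 15, 0, 0, -6, 0, 15, 0, 0, 0, 0])

```text
clock: 12.57
position: [0.4708, 0.2354, 0.045]
tool_rot: [-1.57, 0.001, -0.349]
force: [1.1, 3.7, -4.1]
grip_width: 0.0215
```

Emit:
drive_tool(steps=[15, 0, 1, -3, 0, 15, 0, 0, -3, 0, 15, 0, 0, -2, 0, 15, 0, 0, 0, 0, 15, 0, 0, 0, 0])

```text
clock: 12.98
position: [0.4709, 0.2356, 0.0383]
tool_rot: [-1.571, 0.0, -0.35]
force: [-1.7, 1.0, -1.5]
grip_width: 0.0216
```

Emit:
drive_tool(steps=[15, 0, 0, -1, 0, 15, 0, 0, -1, 0, 15, 0, 0, -1, 0, 15, 0, 0, 0, 0, 15, 0, 0, 0, 0])

```text
clock: 13.4
position: [0.4706, 0.2362, 0.0357]
tool_rot: [-1.57, 0.0, -0.349]
force: [-5.5, 2.9, 8.2]
grip_width: 0.0219
```

Emit:
drive_tool(steps=[26, 0, 0, 0, 0, 35, 0, 0, 0, 0, 50, 0, 0, 0, 0, 60, 0, 0, 0, 0, 60, 0, 0, 0, 0])

```text
clock: 13.82
position: [0.471, 0.2355, 0.0352]
tool_rot: [-1.571, 0.0, -0.35]
force: [0.3, -0.6, 0.1]
grip_width: 0.0599
```

Emit:
drive_tool(steps=[60, 0, 0, 20, 0, 60, 0, 0, 35, 0, 60, 0, 0, 40, 0, 60, 0, 0, 40, 0, 60, 0, 0, 10, 0])

```text
clock: 14.23
position: [0.4724, 0.2367, 0.1856]
tool_rot: [-1.566, -0.004, -0.35]
force: [1.0, 0.5, 0.4]
grip_width: 0.0595
```

Emit:
drive_tool(steps=[60, -10, -30, 0, 0, 60, -10, -30, 0, 0, 60, -10, -30, 0, 0, 60, 0, 0, 0, 0, 60, 0, 0, 0, 0])

```text
clock: 14.65
position: [0.4409, 0.1441, 0.1805]
tool_rot: [-1.571, -0.001, -0.352]
force: [0.4, 0.7, 1.2]
grip_width: 0.06
```

```bash
python3 - <<'E'
from h import *
f=snap('wrist','w8'); t=snap('top','t8'); s=monitor.observe(); print(s['clock'],s['position'],s['force'],s['grip_width'])
print(pix('w8',[[.473,.243,.038]]).round())
b=cv2.resize(f['frame'],(480,360)); c=cv2.resize(t['frame'][220:290,345:450],(320,213),interpolation=3)
d=cv2.resize(cv2.imread('pics/t8.png')[215:290,170:260,::-1],(320,267),interpolation=3)
o=np.zeros((500,800,3),np.uint8); o[:360,:480]=b; o[:213,480:]=c; o[220:487,480:]=d; cv2.imwrite('pics/m8.png',o[:,:,::-1])
E
```

```text
14.75 [0.44125736 0.14621802 0.18046336] [-9.71280059e-01  8.37975927e-01  1.61987255e-04] 0.06000425179163011
[[313.  99.]]
```

```bash
python3 - <<'E'
from h import *
g=cv2.cvtColor(cv2.imread('pics/w8.png'),cv2.COLOR_BGR2GRAY)
c=np.array([.473,.243]); u=np.array([np.cos(np.radians(-110.4)),np.sin(np.radians(-110.4))]); n=np.array([-u[1],u[0]])
for l,offs in (('axis',None),):
    s=np.arange(-100,101,5); P=np.c_[c+s[:,None]/1e3*u,np.full(len(s),.045)]; q=pix('w8',P).round().astype(int)
    print([(int(a),int(g[y,x]) if 0<=y<480 and 0<=x<640 else None) for a,(x,y) in zip(s,q)])
for a in (-62,-45,0,10,40,60):
    s=np.arange(-36,37,3); P=np.c_[c+a/1e3*u+s[:,None]/1e3*n,np.full(len(s),.038)]; q=pix('w8',P).round().astype(int)
    print(a,q[12],[int(g[y,x]) if 0<=y<480 else None for x,y in q])
E
```

```text
[(-100, None), (-95, None), (-90, None), (-85, None), (-80, None), (-75, None), (-70, None), (-65, None), (-60, 212), (-55, 214), (-50, 212), (-45, 213), (-40, 218), (-35, 218), (-30, 218), (-25, 215), (-20, 217), (-15, 218), (-10, 219), (-5, 219), (0, 220), (5, 220), (10, 219), (15, 219), (20, 221), (25, 221), (30, 79), (35, 69), (40, 45), (45, 47), (50, 49), (55, 48), (60, 38), (65, 36), (70, 36), (75, 36), (80, 47), (85, 46), (90, 41), (95, 41), (100, 45)]
-62 [312   1] [64, 65, 64, 63, 63, 67, 67, 62, 64, 95, 176, 196, 209, 212, 196, 171, 128, 47, 54, 66, 62, 65, 65, 64, 62]
-45 [312  29] [61, 65, 67, 64, 64, 72, 67, 70, 60, 134, 183, 203, 216, 213, 193, 170, 106, 38, 51, 65, 66, 67, 65, 63, 66]
0 [313  99] [66, 69, 67, 69, 66, 219, 247, 247, 248, 160, 197, 215, 217, 211, 185, 151, 136, 218, 245, 247, 100, 65, 67, 65, 68]
10 [313 114] [64, 66, 64, 66, 65, 196, 247, 247, 248, 162, 195, 214, 218, 208, 182, 147, 156, 217, 248, 247, 152, 72, 66, 69, 69]
40 [313 155] [60, 58, 59, 61, 62, 191, 248, 248, 255, 25, 44, 47, 45, 64, 48, 40, 95, 205, 222, 224, 55, 42, 49, 48, 49]
60 [313 180] [58, 58, 56, 56, 55, 59, 53, 63, 48, 43, 35, 32, 31, 38, 43, 35, 29, 45, 42, 41, 47, 45, 49, 52, 47]
```

```bash
python3 - <<'E'
from h import *
for n in ('top0','t6','t8'):
    g=cv2.cvtColor(cv2.imread(f'pics/{n}.png'),cv2.COLOR_BGR2GRAY)
    print(n,[ (lambda r:(int(355+r.min()),int(355+r.max())))(np.where(g[row,355:445]>100)[0]) for row in (251,253,255)],
     [(lambda r:(int(235+r.min()),int(235+r.max())))(np.where(g[235:275,col]>130)[0]) for col in (368,398,428)])
a,b=[cv2.cvtColor(cv2.imread(f'pics/{n}.png'),cv2.COLOR_BGR2GRAY).astype(float) for n in('side0','w8')]
f=snap('side','s8'); q=pix('s8',[[.473-.034*k,.243-.094*k,.038] for k in(-.8,0,.8)]); print(q.round())
E
```

```text
top0 [(365, 431), (365, 431), (365, 431)] [(247, 259), (244, 266), (248, 260)]
t6 [(365, 431), (365, 431), (365, 431)] [(247, 258), (244, 265), (249, 259)]
t8 [(365, 431), (365, 431), (365, 431)] [(247, 258), (244, 266), (248, 260)]
[[270. 196.]
 [269. 208.]
 [268. 220.]]
```

```bash
python3 -c "
from workcell import workorder; print(workorder.job_done())"
```

```text
the job is handed in; nothing more can be done
None
```

The job is handed in, with the probe lying on the probe rest and the tube back in its cradle. Robot time was about 15 s of the 58 s. No verdict was reported.

**What I did**
- **Tipping:** The moves could not tilt the tool. So I gripped the tube near its mouth and levered it down over the front saddle, with its closed end lifting. I did not first lift the tube clear of its cradle, as the task describes. The probe slid out and stopped on the bench.
- **Levelling:** My first try failed. The tube stayed tilted in the grip and the probe ran out to about 70 mm. Pushing it back jammed at about 41 N. I then opened the fingers and the tube dropped level into the saddles with about 95 mm of probe out, more than the few centimetres asked. I estimated about 55 mm still inside, where the judging needs at least 30 mm.
- **Placing:** I gripped the probe near its middle, not by the capped end. Then I drew it straight out, carried it past the balance on the robot's side and set it down between the rest's saddles.

**Last checks**
- **Probe:** In the wrist image the seam of the cap is about 2 mm from its ideal place. The probe is in line with the notches and about as wide at both ends, which suggests it lies level. I did not measure its height directly.
- **Tube:** In the top camera the tube's edges are within a pixel of where they started.
- **Contact:** The gripper was clear, with forces near zero.
- **Not checked:** I could not view the final picture because the limit of 12 was reached, so these checks are from pixel values only. I did not measure whether the pot, beaker, dish and bottle moved, but I noticed no contact with them.

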